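# Lay the tuned bars of a xylophone on its frame

### The job

The five waxed xylophone bars have dried on the rack, where they lie in mixed order. Move them over to the xylophone's frame so that they run in order of length, the longest at the end where the rails are widest apart and the shortest at the narrow end: one bar in each place between the posts, hollow side down as it lies now, flat on both rails, square across and centred on them.

Things in the scene. Friction and masses are not known exactly. Their poses are not given: they have to be found in the camera images.
- xylo_frame: Fixed brown frame: rails along y converge from +y (wide end) to -y, open between. Posts (8 mm wide, 12 mm above the rails) divide it into 5 places; a bar has 11 mm play each side. Places at x 0, y 0.128 (wide end), 0.064, 0, -0.064, -0.128 m. Rails are 44 mm high, so a bar in place lies along x, centre at z 0.054. Origin: middle, at bench height. Wide end to the robot's left; yaw within 0.25 rad.
- drying_rack: Fixed pale wooden rack, left or right of the frame: two parallel battens 352 mm long, 92 mm apart, 44 mm high, open between; pale dowels 12 mm high divide it into 5 places 64 mm apart, at the start one bar in each, in mixed order. Origin: middle, at bench height; y along the row, x along the bars. Yaw within 0.25 rad.
- bar_1_mid (a point): The longest of the five loose dark wooden bars, 220 mm long (its x), 34 mm wide (y), 20 mm thick, 112 g; underside hollowed 7 mm over the middle 75 mm. This point is its centre, 10 mm below the top. Grasp it across its width at the middle; neighbours are about 30 mm away. It belongs in the first place at the wide (+y) end of the frame.
- bar_2_mid (a point): The second longest of the five loose dark wooden bars, 195 mm long (its x), 34 mm wide (y), 20 mm thick, 99 g; underside hollowed 7 mm over the middle 66 mm. This point is its centre, 10 mm below the top. Grasp it across its width at the middle; neighbours are about 30 mm away. It belongs in the second place from the wide end of the frame.
- bar_3_mid (a point): The middle of the five loose dark wooden bars, 170 mm long (its x), 34 mm wide (y), 20 mm thick, 87 g; underside hollowed 7 mm over the middle 58 mm. This point is its centre, 10 mm below the top. Grasp it across its width at the middle; neighbours are about 30 mm away. It belongs in the middle place of the frame.
- bar_4_mid (a point): The second shortest of the five loose dark wooden bars, 145 mm long (its x), 34 mm wide (y), 20 mm thick, 74 g; underside hollowed 7 mm over the middle 49 mm. This point is its centre, 10 mm below the top. Grasp it across its width at the middle; neighbours are about 30 mm away. It belongs in the second place from the narrow end of the frame.
- bar_5_mid (a point): The shortest of the five loose dark wooden bars, 120 mm long (its x), 34 mm wide (y), 20 mm thick, 61 g; underside hollowed 7 mm over the middle 41 mm. This point is its centre, 10 mm below the top. Grasp it across its width at the middle; neighbours are about 30 mm away. It belongs in the last place at the narrow (-y) end of the frame.
There are look-alikes about, which are no part of the job. What is shaped like the part that bears bar_1_mid but pink is not meant.

How it is judged:
At the end, for the whole second after the job is handed in: All five bars rest on the frame, longest at the wide end, then by length: each centre within 14 mm of its place along the row, within 15 mm of the middle between the rails and 49 to 59 mm above the bench; level and top up within 0.08 rad, square within 0.25 rad (x of bar_1_mid in the frame of xylo_frame between -0.015 and 0.015 m and y of bar_1_mid in the frame of xylo_frame between 0.114 and 0.142 m and z of bar_1_mid in the frame of xylo_frame between 0.049 and 0.059 m and angle between each of bar_1_mid, bar_2_mid, bar_3_mid, bar_4_mid, bar_5_mid's own z axis and vertical below 0.08 rad and angle between the x axis of each of bar_1_mid, bar_2_mid, bar_3_mid, bar_4_mid, bar_5_mid and the x axis of xylo_frame, either way round below 0.25 rad and linear speed of each of bar_1, bar_2, bar_3, bar_4, bar_5 below 0.02 m/s and angular speed of each of bar_1, bar_2, bar_3, bar_4, bar_5 below 0.15 rad/s and x of bar_2_mid in the frame of xylo_frame between -0.015 and 0.015 m and y of bar_2_mid in the frame of xylo_frame between 0.05 and 0.078 m and z of bar_2_mid in the frame of xylo_frame between 0.049 and 0.059 m and x of bar_3_mid in the frame of xylo_frame between -0.015 and 0.015 m and y of bar_3_mid in the frame of xylo_frame between -0.014 and 0.014 m and z of bar_3_mid in the frame of xylo_frame between 0.049 and 0.059 m and x of bar_4_mid in the frame of xylo_frame between -0.015 and 0.015 m and y of bar_4_mid in the frame of xylo_frame between -0.078 and -0.05 m and z of bar_4_mid in the frame of xylo_frame between 0.049 and 0.059 m and x of bar_5_mid in the frame of xylo_frame between -0.015 and 0.015 m and y of bar_5_mid in the frame of xylo_frame between -0.142 and -0.114 m and z of bar_5_mid in the frame of xylo_frame between 0.049 and 0.059 m); the robot touches nothing.
It also fails if it takes over 115 s, if anything falls off the work surface, if the arm or the gripper's body presses on something with over 40 N, if the wrist force passes 120 N, or if a joint passes its speed limit or range.

### The arm

A 7-joint arm with a two-finger parallel gripper is mounted at the origin on the work surface; the furniture and walls round the work are solid. World frame = base frame: x ahead of the robot, y to its left, z up, the work surface at z = 0. Lengths are in m, angles in rad, forces in N, time in s.
With the tool pointing down it reaches from about 0.35 to 0.9 m from the base axis. Payload 8.1 kg.
Tool frame: the origin (TCP) lies midway between the tips of the shut fingers; the grasp point (between the pads) lies arm.tcp_to_grasp behind it (arm.tcp_to_grasp is the distance from the TCP to the grasp point, in m); z points along the fingers, y is the line along which they close (so a half turn about z gives the same grasp; the last joint's range is limited). The gripper opens to 92 mm and grips with 3 to 60 N. Pads are 19 mm wide; open, the fingers measure 130 mm over their backs; the gripper's body (75 mm by 190 mm) begins 47 mm behind the grasp point.
Start: joints at [1.12, 0.434, 0.025, 1.573, -0.012, 1.134, -0.075], TCP at [0.213, -0.588, 0.227] pointing down, gripper open.
Joint ranges: [-2.62, 2.62], [-0.44, 2.09], [-1.27, 1.32], [0.08, 2.57], [-1.32, 4.46], [0.12, 2], [-2.74, 2.74]. Speed limits (rad/s): [2.22, 2.22, 3.01, 3.01, 3.14, 3.14, 3.14].

### API

Orientations are given as a rotation vector (axis times angle).
In Python, from cell import observe, get_image, arm gives the robot as it stands. The module is installed in compiled form; this text tells all that it offers.
- The arm moves only by the tool drive_tool, never from a script. Its argument "steps" is a list of rows, each a list of 5 numbers: the closure, from 0 (fully open) to 1 (shut), then the shift along the world's x, y, z in mm, then the turn about the world's z in rad. In form: [[hand, x, y, z, roll], ...]. A call has 1 to 20 rows; each row shifts and turns the commanded pose from where the row before left it; what a row does not reach is not made up. A row lasts 1/12 s, in which the tool goes at most 41.7 mm and 7.16 degrees, less where a joint would pass 70% of its speed; a pose out of reach is approached as far as the arm can. A call with a gripper value outside its range is refused whole. The fingers move at their own pace and stop on an object; "grip_force" is the grip in N (left out, the last holds). Time passes only in rows, so rows that do not move let the fingers close. It gives the time, the measured TCP pose, the force, the opening and the grip force at its end, in the units of the state.
- observe(): the state, without advancing time (a new reading comes with each control period).
- get_image(name): name is "scene" or "top" or "wrist"; returns a dict with "image" (384x512x3 uint8, red, green, blue), "vfov" (degrees; the focal length in pixels is half the picture's height over the tangent of half this angle, whatever the lens; pixels are square), "cx", "cy" (the principal point, pixels), "k1" (the pictures are not rectified: a ray, as slopes to the right and down, at radius r is drawn at 1 + k1 r^2 times it, then the intrinsics apply), "xyz" and "attitude" of the camera in the world. Camera axes: x right, y down, z forward; pixel columns grow to the right and rows downward; lengths in m; the calibration is good to about 2 mm. A picture is of the moment at which its call begins. There is no depth.
- arm.sign_off(): hands the job in; it is judged then, once.
The state is a dict: "clock": time; "joints": joint angles; "dq": joint speeds; "joint_efforts": joint torques, N m; "position": TCP position; "ee_rot": TCP orientation; "force": force on the tool from outside, world axes, zero at the start; "ft_torque": the same for the moment, N m; "width": opening from 0.0 (shut) to 1.0 (fully open); "gripper_force": force on a finger pad.
Only numpy, scipy, OpenCV 4.12 (cv2) and the standard library are available. Lean on these libraries where they do the work, as an engineer would, in place of code of your own. Each camera call takes 0.05 s, during which the arm holds its last target. There are 200 camera calls.

## Working session

There is one attempt and no reset: what is moved stays moved. The work goes in short steps, Python scripts to look and compute and a tool call to move; the robot and the scene stay as the last step left them, time stands still between calls to the robot, and variables do not carry over. Pictures are saved under pics/ and viewed, at most 14 in all, crops included, and the job is handed in when it is done.

Besides the shell and the picture viewer there is one more tool, called by a JSON object that holds its "api" and its "payload". drive_tool: Moves the arm, as the interface text tells. Its arguments: {"type":"object","properties":{"steps":{"type":"array"},"grip_force":{"type":"number"}},"required":["steps"]}

```bash
mkdir -p pics
cat > h.py <<'E'
import numpy as np, cv2
from cell import observe, get_image, arm
def grab(n,f=None):
    d=get_image(n)
    if f: cv2.imwrite('pics/'+f,cv2.cvtColor(d['image'],cv2.COLOR_RGB2BGR))
    return d
def Rm(a):
    a=np.array(a,float)
    return a if a.shape==(3,3) else cv2.Rodrigues(a)[0]
def ray(d,uv):
    f=d['image'].shape[0]/2/np.tan(np.radians(d['vfov'])/2)
    K=np.array([[f,0,d['cx']],[0,f,d['cy']],[0,0,1]])
    p=cv2.undistortPoints(np.array(uv,float).reshape(-1,1,2),K,np.array([d['k1'],0,0,0]))[:,0]
    return np.c_[p,np.ones(len(p))]@Rm(d['attitude']).T
def plane(d,uv,z):
    r=ray(d,uv); o=np.array(d['xyz']); return o+r*((z-o[2])/r[:,2])[:,None]
def proj(d,P):
    f=d['image'].shape[0]/2/np.tan(np.radians(d['vfov'])/2)
    q=(np.array(P)-np.array(d['xyz']))@Rm(d['attitude']); s=q[:,:2]/q[:,2:]
    s=s*(1+d['k1']*(s**2).sum(1,keepdims=True)); return s*f+[d['cx'],d['cy']]
E
python3 - <<'E'
from h import *
for n in('top','scene','wrist'):
    d=grab(n,n+'0.png'); print(n,{k:v for k,v in d.items() if k!='image'})
print(observe(), arm.tcp_to_grasp)
E
python3 -c "
import cv2
cv2.imwrite('pics/top0b.png',cv2.resize(cv2.imread('pics/top0.png'),(800,600)))"
```

```text
top {'vfov': 49.165089196275346, 'cx': 253.15897402011018, 'cy': 191.720962124402, 'k1': -0.017165150413192533, 'xyz': array([ 0.26766733, -0.01153382,  1.24126302]), 'attitude': array([-2.20086879,  2.14287631, -0.09975495])}
scene {'vfov': 45.31856155445963, 'cx': 259.5569768511661, 'cy': 192.45566268629653, 'k1': -0.062215528650125466, 'xyz': array([-0.36275046,  1.22360661,  0.69189073]), 'attitude': array([-0.64301761,  2.32767616, -1.5070926 ])}
wrist {'vfov': 63.68592062819704, 'cx': 253.11911270903983, 'cy': 195.29048670668377, 'k1': -0.005145311109722672, 'xyz': array([ 0.2808142 , -0.56205765,  0.38474534]), 'attitude': array([ 2.38240744, -1.67232914, -0.23192048])}
{'clock': 0.15, 'joints': array([ 1.12039685,  0.43507751,  0.02495132,  1.57387426, -0.01157188,
        1.13402245, -0.07507513]), 'dq': array([-0.00061799,  0.00049022, -0.00090394, -0.00196453,  0.00186052,
       -0.00062994,  0.00098653]), 'joint_efforts': array([ 2.10706050e-03, -6.68266726e+01,  9.86194052e-01, -3.14693499e+01,
       -6.03623944e-02,  3.93306662e-02,  1.00773041e-04]), 'position': array([ 0.21284383, -0.58722374,  0.2261213 ]), 'ee_rot': array([-3.09304086e+00, -5.43349817e-01,  5.33543031e-04]), 'force': array([ 0.02018348, -0.36976218, -1.21457526]), 'ft_torque': array([0.0407242 , 0.00161791, 0.01769002]), 'gripper_force': 0.0, 'width': 0.9962541179730386} 0.0188
```

View pics/top0b.png

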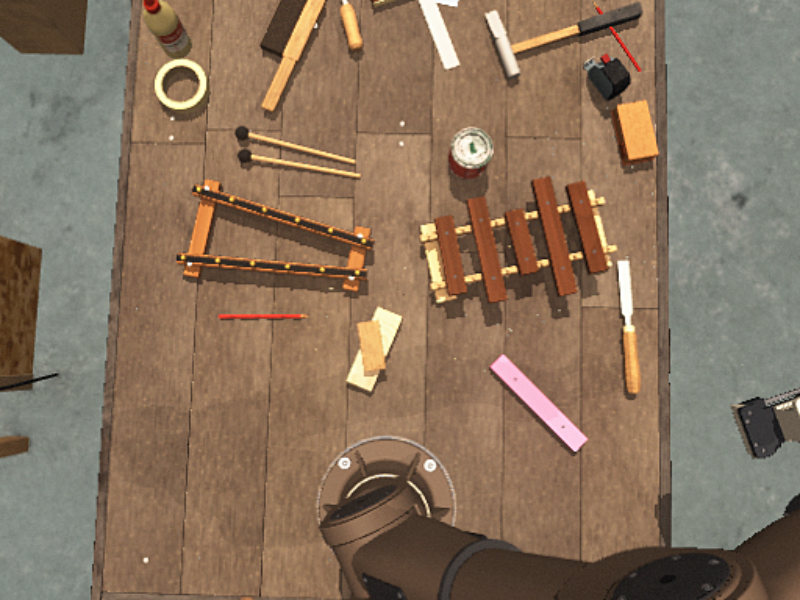

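View pics/scene0.png

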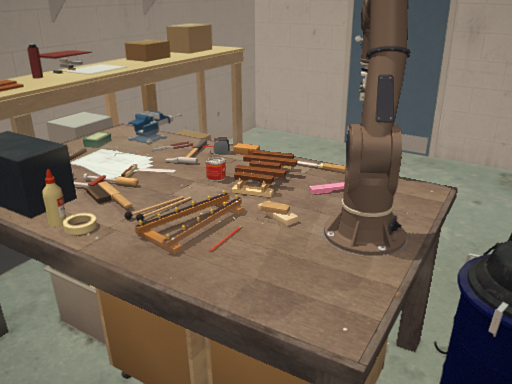

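The top view shows five dark red-brown bars on the pale rack (800-px view: x 435–610, y 180–300) and the brown frame at (180–370, 185–290), with its wide end left (+y). The look-alike is the pink bar at (538,403); it is the wrong colour and not on the rack, so it's excluded. Next I measure and make an enlarged crop.

Run:
```python
from h import *
d=grab('top'); im=d['image']
hsv=cv2.cvtColor(im,cv2.COLOR_RGB2HSV).astype(int)
H,S,V=hsv[...,0],hsv[...,1],hsv[...,2]
for p in [(289,165),(300,170),(315,160),(362,150),(338,160),(128,155),(160,140),(170,171),(228,160)]: print(p,hsv[p[1],p[0]],end=' ')
print()
m=(((H<9)|(H>175))&(S>120)&(V>45)&(V<170)).astype(np.uint8)*255
m[:, :265]=0; m[:110]=0; m[200:]=0; m[:,400:]=0
m=cv2.morphologyEx(m,cv2.MORPH_OPEN,np.ones((3,3)))
cs,_=cv2.findContours(m,cv2.RETR_EXTERNAL,cv2.CHAIN_APPROX_NONE)
vis=im[105:205,100:400].copy()
for c in cs:
    if cv2.contourArea(c)<100: continue
    P=plane(d,c[:,0],0.064)[:,:2]*1000
    (cx,cy),(w,h),a=cv2.minAreaRect(P.astype(np.float32))
    b=cv2.boxPoints(((cx,cy),(w,h),a)); e=max((b[1]-b[0],b[2]-b[1]),key=np.linalg.norm)
    print('bar c %.0f %.0f len %.0f wid %.0f yaw %.3f'%(cx,cy,max(w,h),min(w,h),np.arctan(e[1]/e[0])), cv2.boundingRect(c))
# yellow posts
y=((H>18)&(H<35)&(S>130)&(V>120)).astype(np.uint8)*255
y[:110]=0;y[195:]=0;y[:,:110]=0;y[:,245:]=0
n,l,st,ce=cv2.connectedComponentsWithStats(y)
for i in range(1,n):
    if st[i,4]>=2: print('post',ce[i].round(1),st[i,4],(plane(d,[ce[i]],0.056)[0,:2]*1000).round())
o=cv2.resize(cv2.cvtColor(im[105:205,100:400],cv2.COLOR_RGB2BGR),(798,266),interpolation=cv2.INTER_CUBIC)
mm=cv2.resize(m[105:205,100:400],(798,266)); o2=o.copy(); o2[mm>0]=(0,255,0)
cv2.imwrite('pics/crop1.png',np.vstack([o,o2]))
```

```text
(289, 165) [ 10 176 138] (300, 170) [ 13 100 138] (315, 160) [  9 177 138] (362, 150) [ 15 102 107] (338, 160) [ 10 183 146] (128, 155) [ 13 167 236] (160, 140) [ 16 112  84] (170, 171) [13 49 47] (228, 160) [ 10 175 147] 
post [126.6 120.8] 5 [576. 364.]
post [147.6 127.2] 5 [558. 302.]
post [168.6 133.8] 5 [540. 240.]
post [189.8 140.2] 6 [523. 179.]
post [211.1 146.7] 7 [506. 117.]
post [232.5 153.5] 4 [488.  55.]
post [116.6 164.2] 5 [448. 385.]
post [138.6 166.2] 5 [444. 322.]
post [161. 168.] 5 [441. 258.]
post [183.3 170. ] 7 [436. 194.]
post [205.7 172. ] 7 [432. 129.]
post [228.3 174. ] 7 [428.  65.]
```

View pics/crop1.png

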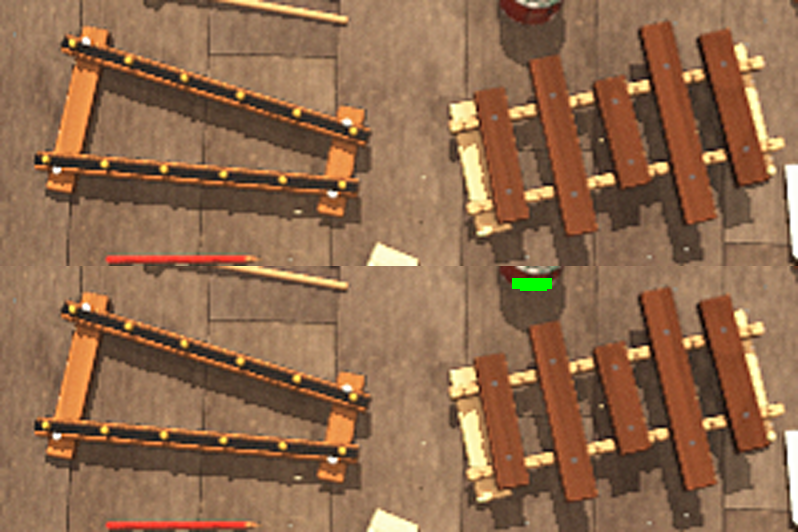

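The crop shows the frame posts clearly (6 pairs) and, on the rack left to right, bars of about 145, 195, 120, 220 and 170 mm, all dark red-brown. The mask hue was too tight, so I'm refitting it.

Run:
```python
from h import *
d=grab('top'); im=d['image']
hsv=cv2.cvtColor(im,cv2.COLOR_RGB2HSV).astype(int)
H,S,V=hsv[...,0],hsv[...,1],hsv[...,2]
m=(((H<13)|(H>175))&(S>145)&(V>60)&(V<190)).astype(np.uint8)*255
m[:, :272]=0; m[:112]=0; m[200:]=0; m[:,395:]=0
cs,_=cv2.findContours(m,cv2.RETR_EXTERNAL,cv2.CHAIN_APPROX_NONE)
for c in sorted(cs,key=lambda c:c[:,0,0].min()):
    if cv2.contourArea(c)<100: continue
    P=plane(d,c[:,0],0.064)[:,:2]*1000
    (cx,cy),(w,h),a=cv2.minAreaRect(P.astype(np.float32))
    b=cv2.boxPoints(((cx,cy),(w,h),a)); e=max((b[1]-b[0],b[2]-b[1]),key=np.linalg.norm)
    print('bar c %.0f %.0f len %.0f wid %.0f yaw %.3f'%(cx,cy,max(w,h),min(w,h),np.arctan(e[1]/e[0])), cv2.boundingRect(c))
A=np.array([[576,364],[558,302],[540,240],[523,179],[506,117],[488,55]]);B=np.array([[448,385],[444,322],[441,258],[436,194],[432,129],[428,65]])
M=(A+B)/2; s=np.arange(160,-161,-64); k=np.polyfit(s,M,1); yaw=-np.arctan2(k[0,0],k[0,1])
print('frame',k[1],'scale',np.hypot(*k[0]),'yaw',yaw)
R=np.array([[np.cos(yaw),-np.sin(yaw)],[np.sin(yaw),np.cos(yaw)]])
for i,y in enumerate((128,64,0,-64,-128)): print(i+1,(k[1]+R@[0,y]).round(1))
o=observe();print(Rm(o['ee_rot']).round(3))
```

```text
bar c 464 -105 len 145 wid 39 yaw 0.204 (278, 138, 21, 51)
bar c 476 -169 len 195 wid 36 yaw 0.224 (299, 126, 26, 68)
bar c 492 -233 len 121 wid 37 yaw 0.233 (323, 133, 22, 43)
bar c 505 -293 len 220 wid 36 yaw 0.232 (341, 113, 29, 77)
bar c 522 -351 len 169 wid 37 yaw 0.266 (363, 116, 27, 59)
frame [485.  217.5] scale 0.9973391137004696 yaw -0.16956398465583153
1 [506.6 343.7]
2 [495.8 280.6]
3 [485.  217.5]
4 [474.2 154.4]
5 [463.4  91.3]
[[ 0.94   0.341 -0.   ]
 [ 0.341 -0.94   0.001]
 [-0.    -0.001 -1.   ]]
```

Lengths come out at 145/195/121/220/169 mm and post spacing at 64 mm, so identities and places fit the description. Moving above bar 1 (505,-293).

{"api": "drive_tool", "payload": {"steps": [[0.51,24,24.5,0,-0.01],[0.51,24,24.5,0,-0.01],[0.51,24,24.5,0,-0.01],[0.51,24,24.5,0,-0.01],[0.51,24,24.5,0,-0.01],[0.51,24,24.5,0,-0.01],[0.51,24,24.5,0,-0.01],[0.51,24,24.5,0,-0.01],[0.51,24,24.5,0,-0.01],[0.51,24,24.5,0,-0.01],[0.51,24,24.5,-25,-0.01],[0.51,28,24.5,-25,-0.01],[0.51,0,0,0,0],[0.51,0,0,0,0],[0.51,0,0,0,0]], "grip_force": 20}}

```text
clock: 1.5
position: [0.5023, -0.2961, 0.1789]
ee_rot: [3.121, 0.357, -0.001]
force: [-0.4, -0.9, -0.6]
width: 0.49
gripper_force: 0.0
```

```bash
cat >> h.py <<'E'
def bars(d,z=0.064,amin=300,show=None):
    im=d['image']; hsv=cv2.cvtColor(im,cv2.COLOR_RGB2HSV).astype(int); H,S,V=hsv[...,0],hsv[...,1],hsv[...,2]
    m=(((H<13)|(H>175))&(S>145)&(V>40)&(V<190)).astype(np.uint8)*255
    m=cv2.morphologyEx(m,cv2.MORPH_OPEN,np.ones((3,3)))
    cs,_=cv2.findContours(m,cv2.RETR_EXTERNAL,cv2.CHAIN_APPROX_NONE); out=[]
    for c in cs:
        if cv2.contourArea(c)<amin: continue
        P=plane(d,c[:,0],z)[:,:2]*1000
        (cx,cy),(w,h),a=cv2.minAreaRect(P.astype(np.float32))
        b=cv2.boxPoints(((cx,cy),(w,h),a)); e=max((b[1]-b[0],b[2]-b[1]),key=np.linalg.norm)
        out.append(c); print('c %.0f %.0f len %.0f wid %.0f yaw %.3f'%(cx,cy,max(w,h),min(w,h),np.arctan(e[1]/e[0])),cv2.boundingRect(c))
    return out
def st():
    o=observe(); R=Rm(o['ee_rot']); print('t',o['clock'],'pos',(o['position']*1000).round(1),'ty',np.arctan2(R[1,1],R[0,1]).round(3),'tz',R[:,2].round(3),'w',round(o['width']*92,1),'F',o['force'].round(1),'g',o['gripper_force'])
E
python3 - <<'E'
from h import *
st(); d=grab('wrist','w1.png'); bars(d); print(d['xyz'])
E
```

```text
t 1.5 pos [ 502.3 -296.1  178.9] ty -1.343 tz [-0.001 -0.    -1.   ] w 45.0 F [-0.4 -0.9 -0.6] g 0.0
c 623 -175 len 43 wid 11 yaw -1.020 (112, 0, 52, 24)
[ 0.57273643 -0.27913318  0.33749956]
```

View pics/w1.png

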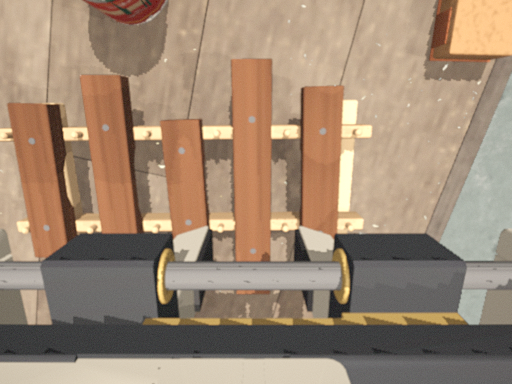

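The wrist view shows bar 1 at columns 233–272, centred between the fingers at about 252 and parallel to the picture's vertical, with nails at (252,120) and (252,250). I'll check the edges numerically.

Run:
```python
from h import *
d=grab('wrist'); im=d['image']
hsv=cv2.cvtColor(im,cv2.COLOR_RGB2HSV); print(hsv[100,240],hsv[180,110],hsv[100,290])
r=im[...,0].astype(int)-im[...,2]
for row in (100,160,200):
    m=(hsv[row,:,1]>130)&(hsv[row,:,0]<14)
    e=np.flatnonzero(np.diff(m.astype(int)))
    runs=[(a+1,b) for a,b in zip(e[::1],e[1:]) if m[a+1] and b-a>15]
    print(row,[(a,b,(plane(d,[[a-.5,row],[b+.5,row]],0.064)[:,:2]*1000).round().tolist()) for a,b in runs])
print(proj(d,[[.5023,-.2961,.064]]), (plane(d,[[252,120],[252.5,250]],.064)*1000).round(1))
e=hsv[:100,252,:]; m=(e[:,1]>130)&(e[:,0]<14); t=np.flatnonzero(m)[0]; print('far end',t,(plane(d,[[252,t-.5]],.064)*1000).round())
```

```text
[ 12 135 191] [ 11 135 177] [ 15  64 200]
100 [(np.int64(83), np.int64(103), [[547.0, -137.0], [551.0, -155.0]]), (np.int64(105), np.int64(122), [[551.0, -155.0], [555.0, -170.0]]), (np.int64(250), np.int64(269), [[579.0, -275.0], [583.0, -292.0]])]
160 [(np.int64(17), np.int64(55), [[482.0, -83.0], [490.0, -118.0]]), (np.int64(91), np.int64(111), [[497.0, -148.0], [501.0, -167.0]]), (np.int64(113), np.int64(130), [[502.0, -167.0], [505.0, -183.0]]), (np.int64(164), np.int64(184), [[512.0, -212.0], [516.0, -230.0]]), (np.int64(186), np.int64(202), [[516.0, -231.0], [519.0, -246.0]]), (np.int64(301), np.int64(318), [[539.0, -331.0], [543.0, -347.0]])]
200 [(np.int64(25), np.int64(53), [[446.0, -92.0], [452.0, -118.0]]), (np.int64(104), np.int64(136), [[462.0, -163.0], [469.0, -193.0]]), (np.int64(186), np.int64(205), [[479.0, -237.0], [483.0, -255.0]]), (np.int64(316), np.int64(335), [[506.0, -354.0], [510.0, -372.0]])]
[[253.15303489 190.31945184]] [[ 563.2 -281.1   64. ]
 [ 443.9 -308.8   64. ]]
far end 60 [[ 610. -270.   64.]]
```

Bar 1 centre is (503,-295) by both nails and far end; the tool is within 1 mm. Descend and grip.

{"api": "drive_tool", "payload": {"steps": [[0.51,0,0,-36,0],[0.51,0.5,0.5,-36,0],[0.51,0,0,-30,0],[0.51,0,0,-20,0],[0.51,0,0,-18,0],[0.51,0,0,0,0],[0.51,0,0,0,0],[0.8,0,0,0,0],[0.8,0,0,0,0],[0.8,0,0,0,0],[0.8,0,0,0,0],[0.8,0,0,0,0],[0.8,0,0,0,0]], "grip_force": 20}}

```text
clock: 2.68
position: [0.5039, -0.2961, 0.0407]
ee_rot: [3.119, 0.356, 0.003]
force: [-1.4, -0.5, 7.5]
width: 0.37
gripper_force: 20.0
```

{"api": "drive_tool", "payload": {"steps": [[0.8,0,0,10,0],[0.8,0,0,30,0],[0.8,0,0,35,0],[0.8,0,0,35,0],[0.8,0,20,28,0],[0.8,0,35,0,-0.025],[0.8,0,35,0,-0.025],[0.8,0,35,0,-0.025],[0.8,0,35,0,-0.025],[0.8,0,35,0,-0.025],[0.8,0,35,0,-0.025],[0.8,0,35,0,-0.025],[0.8,0,35,0,-0.025],[0.8,0,35,0,-0.025],[0.8,0,35,0,-0.025],[0.8,0,35,0,-0.025],[0.8,0,35,0,-0.025],[0.8,0,35,0,-0.025],[0.8,0,35,0,-0.025],[0.8,0,35,0,-0.025]]}}

```text
clock: 4.35
position: [0.5028, 0.2514, 0.1781]
ee_rot: [-3.133, 0.233, -0.001]
force: [1.4, -0.1, -2.3]
width: 0.371
gripper_force: 20.0
```

{"api": "drive_tool", "payload": {"steps": [[0.8,1,35,0,-0.025],[0.8,1,35,0,0],[0.8,1,20,0,0],[0.8,0,5,-20,0],[0.8,0,0,0,0],[0.8,0,0,0,0],[0.8,0,0,0,0]]}}

```text
clock: 4.93
position: [0.5064, 0.3436, 0.1578]
ee_rot: [3.129, -0.272, 0.001]
force: [0.5, 0.1, -1.2]
width: 0.37
gripper_force: 20.0
```

Run:
```python
from h import *
st(); d=grab('wrist','w2.png'); print((proj(d,[[.5066,.3437,.054],[.576,.364,.056],[.558,.302,.056]])).round())
```

```text
t 4.9333 pos [506.4 343.6 157.8] ty -1.744 tz [ 0.    -0.001 -1.   ] w 34.0 F [ 0.5  0.1 -1.2] g 19.98938262462616
[[254. 194.]
 [215. 118.]
 [293. 127.]]
```

View pics/w2.png

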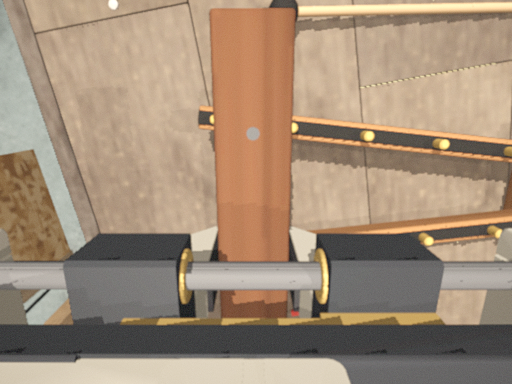

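Posts at (212,119) and (294,127) straddle the carried bar, as predicted at (215,118) and (293,127). Lowering and releasing.

{"api": "drive_tool", "payload": {"steps": [[0.8,0,0,-30,0],[0.8,0,0,-30,0],[0.8,0,0,-25,0],[0.8,0,0,-15,0],[0.8,0,0,-10,0],[0.8,0,0,-5,0],[0.8,0,0,-1,0],[0.8,0,0,0,0],[0.51,0,0,0,0],[0.51,0,0,0,0],[0.51,0,0,0,0],[0.51,0,0,0,0],[0.51,0,0,25,0],[0.51,0,0,35,0],[0.51,0,0,35,0],[0.51,0,0,30,0],[0.51,0,0,0,0],[0.51,0,0,0,0]]}}

```text
clock: 6.48
position: [0.5071, 0.3456, 0.1683]
ee_rot: [-3.127, 0.27, -0.005]
force: [-0.8, -0.3, -1.0]
width: 0.487
gripper_force: 0.0
```

Run:
```python
from h import *
st(); d=grab('wrist','w3.png'); print((proj(d,[[.5066,.3437,.064],[.6151,.325,.064]])).round())
```

```text
t 6.4833 pos [507.1 345.6 168.3] ty -1.743 tz [ 0.004  0.003 -1.   ] w 44.8 F [-0.8 -0.3 -1. ] g 0.0
[[257. 194.]
 [257.  60.]]
```

View pics/w3.png

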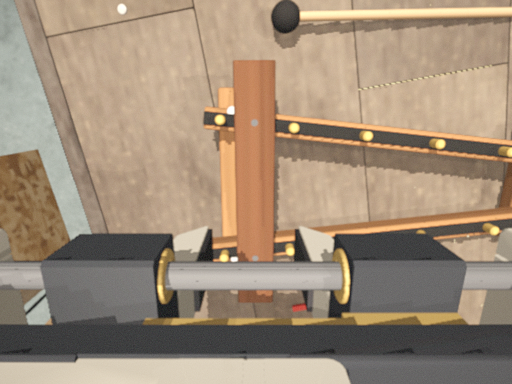

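Bar 1 lies between its posts (220 and 294), centred near 254, with its far end at row 61 as predicted (60). Next is bar 3 at about (520,-354).

{"api": "drive_tool", "payload": {"steps": [[0.51,0.5,-35,0,0.02],[0.51,0.5,-35,0,0.02],[0.51,0.5,-35,0,0.02],[0.51,0.5,-35,0,0.02],[0.51,0.5,-35,0,0.02],[0.51,0.5,-35,0,0.02],[0.51,0.5,-35,0,0.02],[0.51,0.5,-35,0,0.02],[0.51,0.5,-35,0,0.02],[0.51,0.5,-35,0,0.02],[0.51,0.5,-35,0,0.02],[0.51,0.5,-35,0,0.02],[0.51,0.5,-35,0,0.02],[0.51,0.5,-35,0,0.02],[0.51,0.5,-35,0,0.02],[0.51,0.5,-35,0,0.02],[0.51,0.5,-35,0,0.02],[0.51,0.5,-35,0,0.02],[0.51,1,-35,0,0.02],[0.51,2,-33,0,0.02]]}}

```text
clock: 8.2
position: [0.5166, -0.355, 0.1642]
ee_rot: [-3.12, -0.357, 0.004]
force: [0.1, -0.0, 0.6]
width: 0.488
gripper_force: 0.0
```

{"api": "drive_tool", "payload": {"steps": [[0.51,0,0,0,0],[0.51,0,0,0,0],[0.51,0,0,0,0]]}}

```text
clock: 8.45
position: [0.5174, -0.3523, 0.1644]
ee_rot: [-3.119, -0.356, 0.003]
force: [0.5, -0.1, 0.3]
width: 0.49
gripper_force: 0.0
```

```bash
cat >> h.py <<'E'
def wbar(d,L):
    """bar under the gripper: edges of the top near column of TCP, at 3 rows, then far end -> centre and yaw"""
    hsv=cv2.cvtColor(d['image'],cv2.COLOR_RGB2HSV).astype(int); m=((hsv[...,1]>105)&((hsv[...,0]<15)|(hsv[...,0]>175))&(hsv[...,2]<225)).astype(np.uint8)
    m=cv2.morphologyEx(m,cv2.MORPH_CLOSE,np.ones((7,7))); m=cv2.morphologyEx(m,cv2.MORPH_OPEN,np.ones((9,9)))
    o=observe(); u,v=proj(d,[[*o['position'][:2],.064]])[0].round().astype(int); ctr=[]
    t=v-30
    while m[t-1,u]: t-=1
    for r in range(t+8,v-5,4):
        a=b=u
        while m[r,a-1] : a-=1
        while m[r,b+1] : b+=1
        E=plane(d,[[a-.5,r],[b+.5,r]],.064)[:,:2]*1000
        if 28<np.linalg.norm(E[1]-E[0])<38: ctr.append(E.mean(0))
    ctr=np.array(ctr); e=plane(d,[[u,t-.5]],.064)[0,:2]*1000
    k=np.polyfit(ctr[:,0],ctr[:,1],1); yaw=np.arctan(k[0]); n=np.array([np.cos(yaw),np.sin(yaw)])
    p=ctr.mean(0); far=p+n*((e-p)@n); c=far-n*L/2
    print('rows',len(ctr),'u,v,t',u,v,t,'yaw',yaw.round(3),'centre',c.round(1),'tool-bar',(o['position'][:2]*1000-c).round(1))
E
python3 - <<'E'
from h import *
st(); d=grab('wrist','w4.png'); wbar(d,170)
E
```

```text
t 8.45 pos [ 517.4 -352.3  164.4] ty -1.343 tz [-0.002  0.002 -1.   ] w 45.1 F [ 0.5 -0.1  0.3] g 0.0
rows 24 u,v,t 254 194 88 yaw 0.25 centre [ 521.4 -353.2] tool-bar [-3.5  1.6]
```

View pics/w4.png

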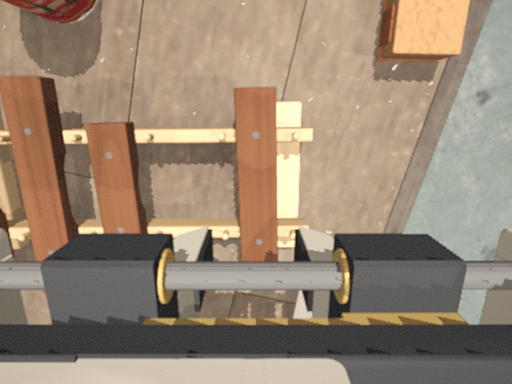

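The view shows bar 3 alone between the fingers (columns 236–277, far end at row 88), and the fit gives centre (521,-353). Correct, descend and grip.

{"api": "drive_tool", "payload": {"steps": [[0.51,4,-1.5,-30,0.02],[0.51,0,0,-35,0],[0.51,0,0,-30,0],[0.51,0,0,-20,0],[0.51,0,0,-10,0],[0.51,0,0,0,0],[0.51,0,0,0,0],[0.8,0,0,0,0],[0.8,0,0,0,0],[0.8,0,0,0,0],[0.8,0,0,0,0],[0.8,0,0,0,0]], "grip_force": 20}}

```text
clock: 9.5
position: [0.5232, -0.3552, 0.0427]
ee_rot: [3.116, 0.388, 0.004]
force: [-1.1, 1.1, 7.5]
width: 0.368
gripper_force: 20.0
```

{"api": "drive_tool", "payload": {"steps": [[0.8,0,0,10,0],[0.8,0,0,30,0],[0.8,0,0,35,0],[0.8,0,0,35,0],[0.8,-2,20,20,0],[0.8,-2,35,0,-0.026],[0.8,-2,35,0,-0.026],[0.8,-2,35,0,-0.026],[0.8,-2,35,0,-0.026],[0.8,-2,35,0,-0.026],[0.8,-2,35,0,-0.026],[0.8,-2,35,0,-0.026],[0.8,-3,35,0,-0.026],[0.8,-3,35,0,-0.026],[0.8,-3,35,0,-0.026],[0.8,-3,35,0,-0.026],[0.8,-3,35,0,-0.026],[0.8,-3,35,0,-0.026],[0.8,-3,35,0,-0.026],[0.8,-1,35,0,-0.026]]}}

```text
clock: 11.17
position: [0.4834, 0.1917, 0.172]
ee_rot: [-3.133, 0.226, -0.001]
force: [0.3, -0.7, -1.1]
width: 0.369
gripper_force: 20.0
```

{"api": "drive_tool", "payload": {"steps": [[0.8,0,28,-10,-0.026],[0.8,0,0,-10,0],[0.8,0,0,0,0],[0.8,0,0,0,0],[0.8,0,0,0,0]]}}

```text
clock: 11.58
position: [0.4845, 0.2167, 0.1515]
ee_rot: [3.13, -0.267, 0.001]
force: [-0.4, 0.2, 0.1]
width: 0.368
gripper_force: 20.0
```

```bash
cat >> h.py <<'E'
def place(i):
    o=observe()['position'][:2]*1000; k=np.array([485,217.5]); yaw=-.1696; y=(128,64,0,-64,-128)[i-1]
    q=k+y*np.array([-np.sin(yaw),np.cos(yaw)]); print('place',q.round(1),'to go',(q-o).round(1),'turn to ty -1.740')
E
python3 -c "
from h import *
st();place(3)"
```

```text
t 11.5833 pos [484.5 216.7 151.5] ty -1.741 tz [ 0.    -0.001 -1.   ] w 33.9 F [-0.4  0.2  0.1] g 19.973576366901398
place [485.  217.5] to go [0.5 0.8] turn to ty -1.740
```

{"api": "drive_tool", "payload": {"steps": [[0.8,2,0.5,-30,0],[0.8,0,0,-30,0],[0.8,0,0,-20,0],[0.8,0,0,-15,0],[0.8,0,0,-8,0],[0.8,0,0,-5,0],[0.8,0,0,-2,0],[0.8,0,0,0,0],[0.51,0,0,0,0],[0.51,0,0,0,0],[0.51,0,0,0,0],[0.51,0,0,0,0],[0.51,0,0,25,0],[0.51,0,0,35,0],[0.51,0,0,35,0],[0.51,0,0,30,0],[0.51,0,0,0,0],[0.51,0,0,0,0]]}}

```text
clock: 13.08
position: [0.4873, 0.2193, 0.1679]
ee_rot: [-3.128, 0.264, -0.006]
force: [-0.3, 0.2, -1.2]
width: 0.489
gripper_force: 0.0
```

Run:
```python
from h import *
st(); d=grab('wrist','w5.png'); wbar(d,170); place(3)
```

```text
t 13.0833 pos [487.3 219.3 167.9] ty -1.739 tz [ 0.004  0.002 -1.   ] w 45.0 F [-0.3  0.2 -1.2] g 0.0
rows 22 u,v,t 255 195 95 yaw -0.162 centre [485.9 219. ] tool-bar [ 0.4 -0.2]
place [485.  217.5] to go [-1.3 -1.3] turn to ty -1.740
```

Bar 3 is placed within 2 mm. Next is bar 5 at about (490,-234).

{"api": "drive_tool", "payload": {"steps": [[0.51,0,-35,0,0.03],[0.51,0,-35,0,0.03],[0.51,0,-35,0,0.03],[0.51,0,-35,0,0.03],[0.51,0,-35,0,0.03],[0.51,0,-35,0,0.03],[0.51,0,-35,0,0.03],[0.51,0,-35,0,0.03],[0.51,1,-35,0,0.03],[0.51,1,-35,0,0.03],[0.51,1,-35,0,0.03],[0.51,1,-35,0,0.03],[0.51,0,-35,0,0.04],[0.51,0,0,0,0],[0.51,0,0,0,0],[0.51,0,0,0,0]]}}

```text
clock: 14.47
position: [0.4893, -0.2355, 0.1645]
ee_rot: [-3.119, -0.362, 0.003]
force: [-0.2, -0.0, -0.6]
width: 0.488
gripper_force: 0.0
```

Run:
```python
from h import *
st(); d=grab('wrist','w6.png'); wbar(d,120)
```

```text
t 14.4667 pos [ 489.3 -235.5  164.5] ty -1.34 tz [-0.002  0.001 -1.   ] w 44.9 F [-0.2 -0.  -0.6] g 0.0
rows 15 u,v,t 254 194 121 yaw 0.262 centre [ 492.  -233.7] tool-bar [-2.4 -1.1]
```

{"api": "drive_tool", "payload": {"steps": [[0.51,2.5,1,-30,0.01],[0.51,0,0,-35,0],[0.51,0,0,-30,0],[0.51,0,0,-20,0],[0.51,0,0,-10,0],[0.51,0,0,0,0],[0.51,0,0,0,0],[0.8,0,0,0,0],[0.8,0,0,0,0],[0.8,0,0,0,0],[0.8,0,0,0,0],[0.8,0,0,0,0]], "grip_force": 20}}

```text
clock: 15.52
position: [0.4936, -0.2354, 0.0424]
ee_rot: [3.118, 0.379, 0.004]
force: [-0.3, 0.7, 7.7]
width: 0.372
gripper_force: 19.9
```

{"api": "drive_tool", "payload": {"steps": [[0.8,0,0,10,0],[0.8,0,0,30,0],[0.8,0,0,35,0],[0.8,0,0,35,0],[0.8,-2,20,20,0],[0.8,-3,35,0,-0.045],[0.8,-3,35,0,-0.045],[0.8,-3,35,0,-0.045],[0.8,-3,35,0,-0.045],[0.8,-3,35,0,-0.045],[0.8,-3,35,0,-0.045],[0.8,-3,35,0,-0.045],[0.8,-3,35,0,-0.045],[0.8,-2,28,-10,-0.05],[0.8,0,0,-10,0],[0.8,0,0,0,0],[0.8,0,0,0,0],[0.8,0,0,0,0]]}}

```text
clock: 17.02
position: [0.4649, 0.0914, 0.1516]
ee_rot: [3.13, -0.266, 0.001]
force: [-0.1, -0.3, -1.1]
width: 0.364
gripper_force: 19.9
```

```bash
python3 -c "
from h import *
st();place(5)"
```

```text
t 17.0167 pos [464.9  91.4 151.6] ty -1.741 tz [ 0.    -0.001 -1.   ] w 33.5 F [-0.1 -0.3 -1.1] g 19.9370339512825
place [463.4  91.3] to go [-1.5 -0. ] turn to ty -1.740
```

{"api": "drive_tool", "payload": {"steps": [[0.8,0,0,-30,0],[0.8,0,0,-30,0],[0.8,0,0,-20,0],[0.8,0,0,-15,0],[0.8,0,0,-8,0],[0.8,0,0,-5,0],[0.8,0,0,-2,0],[0.8,0,0,0,0],[0.51,0,0,0,0],[0.51,0,0,0,0],[0.51,0,0,0,0],[0.51,0,0,0,0],[0.51,0,0,25,0],[0.51,0,0,35,0],[0.51,0,0,35,0],[0.51,0,0,30,0],[0.51,0,0,0,0],[0.51,0,0,0,0]]}}

```text
clock: 18.52
position: [0.4658, 0.0931, 0.1677]
ee_rot: [-3.129, 0.264, -0.006]
force: [0.2, 0.7, -0.6]
width: 0.492
gripper_force: 0.0
```

Run:
```python
from h import *
st(); d=grab('wrist','w7.png'); wbar(d,120); place(5)
```

```text
t 18.5167 pos [465.8  93.1 167.7] ty -1.739 tz [ 0.004  0.001 -1.   ] w 45.3 F [ 0.2  0.7 -0.6] g 0.0
rows 11 u,v,t 255 195 128 yaw -0.134 centre [463.2  92.2] tool-bar [1.5 0.5]
place [463.4  91.3] to go [-1.3 -1.3] turn to ty -1.740
```

View pics/w7.png

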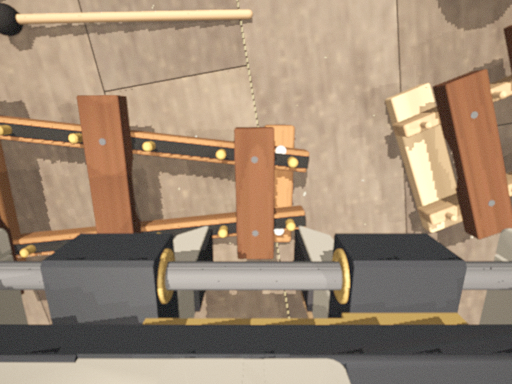

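Bar 5 sits between posts (221) and (293) in the last place, with bar 3 in the middle at (107,165). Next is bar 2 at about (475,-171).

{"api": "drive_tool", "payload": {"steps": [[0.51,1,-33,0,0.05],[0.51,1,-33,0,0.05],[0.51,1,-33,0,0.05],[0.51,1,-33,0,0.05],[0.51,1,-33,0,0.05],[0.51,1,-33,0,0.05],[0.51,2,-33,0,0.05],[0.51,2,-33,0,0.05],[0.51,0,0,0,0],[0.51,0,0,0,0],[0.51,0,0,0,0]]}}

```text
clock: 19.48
position: [0.4738, -0.1705, 0.1647]
ee_rot: [-3.119, -0.362, 0.004]
force: [0.4, 0.6, 0.7]
width: 0.493
gripper_force: 0.0
```

Run:
```python
from h import *
st(); d=grab('wrist','w8.png'); wbar(d,195)
```

```text
t 19.4833 pos [ 473.8 -170.5  164.7] ty -1.34 tz [-0.002  0.001 -1.   ] w 45.3 F [0.4 0.6 0.7] g 0.0
rows 28 u,v,t 254 195 73 yaw 0.227 centre [ 475.9 -170. ] tool-bar [-1.9  0.1]
```

{"api": "drive_tool", "payload": {"steps": [[0.51,1.5,0.5,-30,0],[0.51,0,0,-35,0],[0.51,0,0,-30,0],[0.51,0,0,-20,0],[0.51,0,0,-10,0],[0.51,0,0,0,0],[0.51,0,0,0,0],[0.8,0,0,0,0],[0.8,0,0,0,0],[0.8,0,0,0,0],[0.8,0,0,0,0],[0.8,0,0,0,0]], "grip_force": 20}}

```text
clock: 20.53
position: [0.4771, -0.1709, 0.0423]
ee_rot: [3.12, 0.363, 0.004]
force: [0.4, 1.2, 7.9]
width: 0.369
gripper_force: 20.0
```

{"api": "drive_tool", "payload": {"steps": [[0.8,0,0,10,0],[0.8,0,0,30,0],[0.8,0,0,35,0],[0.8,0,0,35,0],[0.8,0,10,20,0],[0.8,1,35,0,-0.033],[0.8,1,35,0,-0.033],[0.8,1,35,0,-0.033],[0.8,1,35,0,-0.033],[0.8,1,35,0,-0.033],[0.8,2,35,0,-0.033],[0.8,2,35,0,-0.033],[0.8,2,35,0,-0.033],[0.8,2,35,0,-0.033],[0.8,2,35,0,-0.033],[0.8,2,35,0,-0.033],[0.8,2,35,0,-0.038],[0.8,0,21,-20,0],[0.8,0,0,0,0],[0.8,0,0,0,0]]}}

```text
clock: 22.2
position: [0.4939, 0.2811, 0.1507]
ee_rot: [3.13, -0.261, -0.002]
force: [0.7, 0.3, -1.4]
width: 0.368
gripper_force: 20.0
```

```bash
python3 -c "
from h import *
st();place(2)"
```

```text
t 22.2 pos [493.9 281.1 150.7] ty -1.737 tz [-0.002 -0.001 -1.   ] w 33.9 F [ 0.7  0.3 -1.4] g 19.995296001434326
place [495.8 280.6] to go [ 1.9 -0.5] turn to ty -1.740
```

{"api": "drive_tool", "payload": {"steps": [[0.8,2,-0.5,-30,0],[0.8,0,0,-30,0],[0.8,0,0,-20,0],[0.8,0,0,-15,0],[0.8,0,0,-8,0],[0.8,0,0,-5,0],[0.8,0,0,-2,0],[0.8,0,0,0,0],[0.51,0,0,0,0],[0.51,0,0,0,0],[0.51,0,0,0,0],[0.51,0,0,0,0],[0.51,0,0,25,0],[0.51,0,0,35,0],[0.51,0,0,35,0],[0.51,0,0,30,0],[0.51,0,0,0,0],[0.51,0,0,0,0]]}}

```text
clock: 23.7
position: [0.4982, 0.2805, 0.168]
ee_rot: [-3.128, 0.266, -0.005]
force: [-0.2, 0.7, -0.8]
width: 0.489
gripper_force: 0.0
```

Run:
```python
from h import *
st(); d=grab('wrist','w9.png'); wbar(d,195); place(2)
```

```text
t 23.7 pos [498.2 280.5 168. ] ty -1.74 tz [ 0.004  0.002 -1.   ] w 45.0 F [-0.2  0.7 -0.8] g 0.0
rows 26 u,v,t 255 195 80 yaw -0.17 centre [495.7 279.8] tool-bar [ 1.6 -0.1]
place [495.8 280.6] to go [-1.5  0.8] turn to ty -1.740
```

Bar 2 is in place. Next is bar 4 at about (462,-107).

{"api": "drive_tool", "payload": {"steps": [[0.51,-3,-35,0,0.036],[0.51,-3,-35,0,0.036],[0.51,-3,-35,0,0.036],[0.51,-3,-35,0,0.036],[0.51,-3,-35,0,0.036],[0.51,-3,-35,0,0.036],[0.51,-3,-35,0,0.036],[0.51,-3,-35,0,0.036],[0.51,-3,-35,0,0.036],[0.51,-3,-35,0,0.036],[0.51,-4,-38,0,0.04],[0.51,0,0,0,0],[0.51,0,0,0,0],[0.51,0,0,0,0]]}}

```text
clock: 24.92
position: [0.4624, -0.1079, 0.1649]
ee_rot: [-3.12, -0.36, 0.003]
force: [-0.2, 0.7, 0.2]
width: 0.494
gripper_force: 0.0
```

Run:
```python
from h import *
st(); d=grab('wrist','w10.png'); wbar(d,145)
```

```text
t 24.9167 pos [ 462.4 -107.9  164.9] ty -1.341 tz [-0.002  0.001 -1.   ] w 45.4 F [-0.2  0.7  0.2] g 0.0
rows 19 u,v,t 254 194 108 yaw 0.201 centre [ 462.5 -104.3] tool-bar [ 0.2 -2.8]
```

{"api": "drive_tool", "payload": {"steps": [[0.51,0,3,-30,-0.02],[0.51,0,0,-35,0],[0.51,0,0,-30,0],[0.51,0,0,-20,0],[0.51,0,0,-10,0],[0.51,0,0,0,0],[0.51,0,0,0,0],[0.8,0,0,0,0],[0.8,0,0,0,0],[0.8,0,0,0,0],[0.8,0,0,0,0],[0.8,0,0,0,0]], "grip_force": 20}}

```text
clock: 25.97
position: [0.4641, -0.1053, 0.0422]
ee_rot: [3.124, 0.33, 0.004]
force: [-2.3, 1.0, 7.9]
width: 0.37
gripper_force: 20.0
```

{"api": "drive_tool", "payload": {"steps": [[0.8,0,0,10,0],[0.8,0,0,30,0],[0.8,0,0,35,0],[0.8,0,0,35,0],[0.8,0,0,20,0],[0.8,1.5,35,0,-0.055],[0.8,1.5,35,0,-0.055],[0.8,1.5,35,0,-0.055],[0.8,1.5,35,0,-0.055],[0.8,1.5,35,0,-0.055],[0.8,1.5,35,0,-0.055],[0.8,1.5,35,0,-0.05],[0.8,1,15,-20,0],[0.8,0,0,0,0],[0.8,0,0,0,0],[0.8,0,0,0,0]]}}

```text
clock: 27.3
position: [0.4746, 0.1538, 0.1516]
ee_rot: [3.13, -0.266, 0.0]
force: [-0.1, -0.4, -1.3]
width: 0.368
gripper_force: 20.0
```

```bash
python3 -c "
from h import *
st();place(4)"
```

```text
t 27.3 pos [474.6 153.8 151.6] ty -1.741 tz [ 0.    -0.001 -1.   ] w 33.9 F [-0.1 -0.4 -1.3] g 19.991446137428284
place [474.2 154.4] to go [-0.4  0.6] turn to ty -1.740
```

{"api": "drive_tool", "payload": {"steps": [[0.8,1,0,-30,0],[0.8,0,0,-30,0],[0.8,0,0,-20,0],[0.8,0,0,-15,0],[0.8,0,0,-8,0],[0.8,0,0,-5,0],[0.8,0,0,-2,0],[0.8,0,0,0,0],[0.51,0,0,0,0],[0.51,0,0,0,0],[0.51,0,0,0,0],[0.51,0,0,0,0],[0.51,0,0,25,0],[0.51,0,0,35,0],[0.51,0,0,35,0],[0.51,0,0,30,0],[0.51,0,0,0,0],[0.51,0,0,0,0]]}}

```text
clock: 28.8
position: [0.4768, 0.1552, 0.1677]
ee_rot: [-3.129, 0.266, -0.006]
force: [0.1, -1.1, -0.6]
width: 0.49
gripper_force: 0.0
```

{"api": "drive_tool", "payload": {"steps": [[0.51,0,-30,10,0],[0.51,0,-35,10,0],[0.51,0,-35,10,0],[0.51,0,-35,10,0],[0.51,0,-35,10,0],[0.51,0,-35,0,0],[0.51,0,-35,0,0],[0.51,0,-35,0,0],[0.51,0,-35,0,0],[0.51,0,-35,0,0],[0.51,0,-35,0,0],[0.51,0,-35,0,0],[0.51,0,0,0,0],[0.51,0,0,0,0],[0.51,0,0,0,0]]}}

```text
clock: 30.05
position: [0.475, -0.2595, 0.2145]
ee_rot: [-3.129, 0.266, 0.004]
force: [0.6, 0.3, -0.4]
width: 0.492
gripper_force: 0.0
```

Run:
```python
from h import *
st(); d=grab('top'); 
hsv=cv2.cvtColor(d['image'],cv2.COLOR_RGB2HSV).astype(int); H,S,V=hsv[...,0],hsv[...,1],hsv[...,2]
m=(((H<13)|(H>175))&(S>145)&(V>60)&(V<175)).astype(np.uint8)*255
m[:, :112]=0; m[:95]=0; m[195:]=0; m[:,245:]=0
m=cv2.morphologyEx(m,cv2.MORPH_OPEN,np.ones((5,5)))
cs,_=cv2.findContours(m,cv2.RETR_EXTERNAL,cv2.CHAIN_APPROX_NONE)
k=np.array([485,217.5]);yw=-.1696;R=np.array([[np.cos(yw),-np.sin(yw)],[np.sin(yw),np.cos(yw)]])
for c in cs:
    if cv2.contourArea(c)<150: continue
    P=((plane(d,c[:,0],.064)[:,:2]*1000)-k)@R
    (cx,cy),(w,h),a=cv2.minAreaRect(P.astype(np.float32)); print('frame xy %.0f %.0f'%(cx,cy),'size %.0f %.0f'%(max(w,h),min(w,h)),'ang',round(a,1))
cv2.imwrite('pics/top9.png',cv2.resize(cv2.cvtColor(d['image'][90:205,95:265],cv2.COLOR_RGB2BGR),(800,541),interpolation=cv2.INTER_CUBIC))
```

```text
t 30.05 pos [ 475.  -259.5  214.5] ty -1.74 tz [-0.002  0.001 -1.   ] w 45.2 F [ 0.6  0.3 -0.4] g 0.0
frame xy 15 -128 size 88 37 ang 5.0
frame xy 2 -64 size 145 34 ang 89.6
frame xy 1 1 size 169 34 ang 0.2
frame xy 1 63 size 194 34 ang 89.6
frame xy 3 129 size 215 34 ang 0.2
```

View pics/top9.png

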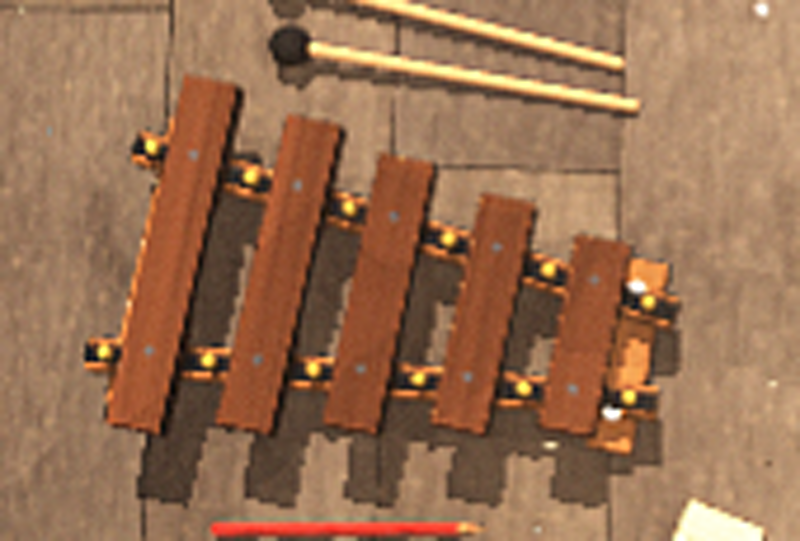

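All five bars lie between their posts in order of length, square and flat: bar 1 at (173,253) through bar 5 at (585,335). The mask clipped bar 5, but it is whole in the picture, spanning rows 236–434, and the wrist check put it within 1 mm.

```bash
python3 -c "
from cell import arm
print(arm.sign_off())"
```

```text
the job is handed in; nothing more can be done
None
```

All five bars are on the frame in order of length, each measured within about 3 mm of its place; I handed the job in at about 30 s on the robot's clock, and the sign-off gave no verdict.

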